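# Screw down the lid of the carry box on the stoep shelf

### The arm

A 7-joint arm with a two-finger parallel gripper is mounted at the origin on the work surface. World frame = base frame: x ahead of the robot, y to its left, z up, the work surface at z = 0. Lengths are in m, angles in degrees, forces in N, time in s.
With the tool pointing down it reaches from about 0.375 to 0.925 m from the base axis. Payload 3.1 kg.
Tool frame: the origin (TCP) lies on the front face of the gripper's body, between the roots of the fingers; the fingertips stand 73 mm ahead of it and the grasp point (between the pads) lies 54 mm ahead of it; z points along the fingers, x is the direction in which the jaws open and shut, and the axes are right-handed (so a half turn about z gives the same grasp; the last joint's range is limited). The gripper opens to 85 mm and grips with 20 to 120 N. Pads are 22 mm wide; open, the fingers measure 114 mm over their backs; the gripper's body (76 mm by 85 mm) begins 54 mm behind the grasp point. The pads swing forward as they close: fully open they stand 13 mm farther back than shut.
Start: joints at [-79.744, 21.939, 2.515, 91.553, -1.026, 66.532, -2.859], TCP at [0.178, 0.625, 0.304] pointing down, gripper open.
Joint ranges: [-149.38, 149.38], [-23.57, 123.04], [-84.95, 90], [0, 143.3], [-89.99, 269.99], [3.08, 112.72], [-163.45, 163.45]. Speed limits (degrees/s): [159.86, 159.86, 180, 180, 180, 180, 180].

### API

Orientations are given as [roll, pitch, yaw] about the fixed x, y, z axes, in that order (R = Rz(yaw) Ry(pitch) Rx(roll)).
In Python, from cell import manip gives the robot as it stands.
- The arm moves only by the tool carry_out, never from a script. Its argument "commands" is a list of rows, each a list of 7 numbers: the shift along the tool's x, y, z in mm, then the turn, a rotation vector about the tool's x, y, z in degrees, then the finger opening in mm, from 0 to 85.4. In form: [[dx, dy, dz, rx, ry, rz, jaw], ...]. A call has 1 to 8 rows; each row shifts and turns the commanded pose from where the row before left it, along the tool's axes as they then stand; what a row does not reach is not made up. A row lasts 1/10 s, in which the tool goes at most 50 mm and 8.59 degrees, less where a joint would pass 70% of its speed; a pose out of reach is approached as far as the arm can. A call is refused whole if a number of a shift passes 50 or a number of a turn 8.59, either way. A call with a gripper value outside its range is refused whole. The fingers move at their own pace and stop on an object; "grip_force" is the grip in N (left out, the last holds). Time passes only in rows, so rows that do not move let the fingers close. It gives the time, the measured TCP pose, the force and the opening at its end, in the units of the state.
- manip.sense(): the state, without advancing time (a new reading comes with each control period).
- manip.capture(name): name is "scene" or "top" or "wrist"; returns the picture (480x640x3 uint8, red, green, blue); there is no depth.
- manip.camera_model(name): a dict with "vfov" (degrees; the focal length in pixels is half the picture's height over the tangent of half this angle, whatever the lens; pixels are square), "cx", "cy" (the principal point, pixels), "k1" (the pictures are not rectified: a ray, as slopes to the right and down, at radius r is drawn at 1 + k1 r^2 times it, then the intrinsics apply), "rvec" (rotation vector, rad) and "tvec" (3), from world to camera coordinates, as OpenCV has them. Camera axes: x right, y down, z forward; pixel columns grow to the right and rows downward; lengths in m; the calibration is good to about 2 mm. A picture is of the moment at which its call begins: read the wrist's pose just before it. camera_model takes no time and is no camera call; for the wrist camera it gives the pose at the moment of the call.
- manip.close_job(): hands the job in, once; it reports no verdict.
The state is a dict: "time": time; "joint_positions": joint angles; "joint_velocities": joint speeds; "tau": joint torques, N m; "tcp_pos": TCP position; "tool_rot": TCP orientation; "contact_force": force on the tool from outside, world axes, zero at the start; "moment": the same for the moment, N m; "finger_gap": opening from 0.0 (shut) to 1.0 (fully open).
Only numpy, scipy, OpenCV 4.12 (cv2) and the standard library are available. Lean on these libraries where they do the work, as an engineer would, in place of code of your own. Each camera call takes 0.05 s, during which the arm holds its last target. There are 200 camera calls.

### The job

Take the orange-handled screwdriver out of its pale wooden stand, seat its blade in the slot of the brass screw on the carry box's lid, and keep it pressed down against the spring while you turn the screw clockwise until it stops. Then stand the screwdriver upright in the pale wooden stand again, all the way down, and let go.

Things in the scene. Friction and masses are not known exactly. Their poses are not given: they have to be found in the camera images.
- driver_grip (a point): Centre of the orange screwdriver's upright handle, 24 x 24 mm square, 90 mm tall. Below it a round black guard (50 mm across, underside 49 mm below this point), a 10 mm shank and a flat blade 20 mm wide, 4 mm thick, its tip 119 mm below this point. z: up the handle; x: along the blade's width; x, y square to the handle's faces. About 150 g. The green round-handled dibber is a bystander.
- stand_mouth (a point): Centre of the 36 x 36 mm through hole at the top of the pale wooden stand, a fixed block 80 x 80 mm, 85 mm tall. z up, x and y along its sides. The screwdriver hangs here, its guard resting on the top, its handle's centre 49 mm above this point. The same block in dark wood, holding the dibber, stands at least 130 mm away in y.
- screw_slot (a point): Floor centre of the slot in the 44 mm brass screw on the carry box's blue lid, 5 mm above the lid, 87 mm above the shelf. Slot 9 mm wide (flanks open upward to 17 mm), 34 long, 9 deep; rim 11 mm above its floor. x runs along the slot and turns with the screw; z up. Sprung: sinks up to 5 mm, 3 N to start, 10 N fully; springs back. Keep it sunk at least 1 mm while turning.
- screw (a joint): Angle of the screw, rad, growing clockwise seen from above: 0 to 0.3 at the start (loose), 1.2 at its stop (home). Friction about 0.06 N m; it stays where it is left. The blade has about 0.25 rad of play in the slot either way, so the driver must turn that much further than the screw.
There are look-alikes about, which are no part of the job. Of the things like the part that bears driver_grip, leave any that is purple; of the rest the smaller one is meant. Leave any turquoise look-alike of the part that bears stand_mouth alone.

How it is judged:
By the outcome, as a careful person would: the job done as asked, in the order asked, and still so for the second after the job is handed in, with the robot touching nothing.
It also fails if it takes over 51 s, if anything falls off the work surface, if the arm or the gripper's body presses on something with over 40 N, if the wrist force passes 120 N, or if a joint passes its speed limit or range.

## Working session

There is one attempt and no reset: what is moved stays moved. The work goes in short steps, Python scripts to look and compute and a tool call to move; the robot and the scene stay as the last step left them, time stands still between calls to the robot, and variables do not carry over. Pictures are saved under pics/ and viewed, about 8 in all and at most 12, crops included, and the job is handed in when it is done.

Besides the shell and the picture viewer there is one more tool, called after "Emit:" by a JSON object that holds its "name" and its "arguments", one argument or row to a line. carry_out: Moves the arm, as the interface text tells. Its arguments: {"type":"object","properties":{"commands":{"type":"array","items":{"type":"array","items":{"type":"number"}}},"grip_force":{"type":"number"}},"required":["commands"]}

```bash
ls; mkdir -p pics; cat > h.py <<'E'
import numpy as np, cv2
from cell import manip
def snap(n,f):
    m=manip.camera_model(n); im=manip.capture(n); cv2.imwrite('pics/'+f+'.png',im[:,:,::-1]); np.save('pics/'+f+'.npy',im); import pickle; pickle.dump(m,open('pics/'+f+'.pkl','wb')); return im,m
def load(f):
    import pickle; return np.load('pics/'+f+'.npy'),pickle.load(open('pics/'+f+'.pkl','rb'))
def ray(m,u,v):
    f=240/np.tan(np.radians(m['vfov'])/2); d=np.array([(u-m['cx'])/f,(v-m['cy'])/f]); s=d.copy()
    for _ in range(20): s=d/(1+m['k1']*(s@s))
    R=cv2.Rodrigues(np.array(m['rvec'],float))[0]; t=np.array(m['tvec'],float).ravel()
    return -R.T@t, R.T@np.array([s[0],s[1],1])
def onz(m,u,v,z):
    o,d=ray(m,u,v); return o+d*(z-o[2])/d[2]
def proj(m,p):
    f=240/np.tan(np.radians(m['vfov'])/2); R=cv2.Rodrigues(np.array(m['rvec'],float))[0]
    c=R@np.array(p)+np.array(m['tvec'],float).ravel(); s=c[:2]/c[2]; s=s*(1+m['k1']*(s@s)); return s*f+[m['cx'],m['cy']]
E
python3 - <<'E'
from h import *
for n in('scene','top'):
    im,m=snap(n,n+'0'); print(m)
print(manip.sense())
E
```

```text
pics
{'vfov': 43.724665863870335, 'cx': 319.3936904086204, 'cy': 237.20945526039415, 'k1': -0.1933843774021138, 'rvec': array([ 1.44499485,  2.04424534, -0.90659209]), 'tvec': array([ 0.12609404, -0.22503267,  1.28578617])}
{'vfov': 49.74784469306861, 'cx': 321.83891828390216, 'cy': 243.60132889533816, 'k1': -0.05799493343830011, 'rvec': array([ 2.12545654, -2.15686345,  0.17237887]), 'tvec': array([0.04901121, 0.51233943, 1.00874297])}
{'time': 0.1, 'joint_positions': array([-79.74484535,  21.9887936 ,   2.5115756 ,  91.63742493,
        -1.02624425,  66.53184855,  -2.85886304]), 'joint_velocities': array([-0.04071701, -0.10140403, -0.00485751, -0.19436417, -0.05932651,
        0.04761604, -0.07370935]), 'tau': array([ 2.42728303e-03, -4.34724748e+01,  1.02924798e+00, -2.50451785e+01,
        1.08807109e-02,  5.46576921e-03, -8.24915901e-06]), 'tcp_pos': array([0.17742937, 0.62462701, 0.30261683]), 'tool_rot': array([1.79993476e+02, 1.35427968e-01, 7.41459354e+01]), 'contact_force': array([-0.07123696,  0.30299686, -0.13317652]), 'moment': array([ 0.06860186, -0.01854219,  0.02621075]), 'finger_gap': 0.9989890684488322}
```

View pics/scene0.png

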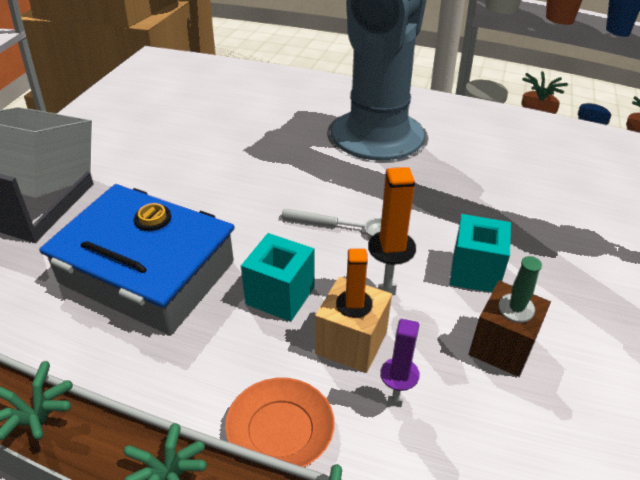

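View pics/top0.png

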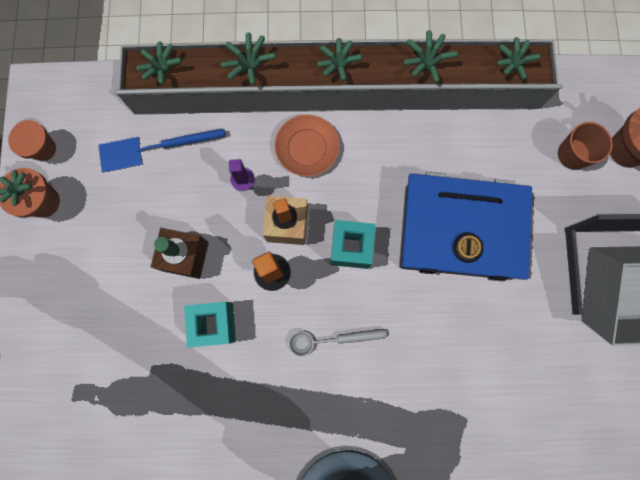

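The small orange driver sits in the pale stand (top view ~(285,212), scene ~(356,280)). The large orange decoy is at (268,268) and the purple one at (240,175). The screw is at (468,247) in the top view. Next I'll measure these.

```bash
python3 - <<'E'
from h import *
im,m=load('top0'); ims,ms=load('scene0')
hsv=cv2.cvtColor(im,cv2.COLOR_RGB2HSV); hs=cv2.cvtColor(ims,cv2.COLOR_RGB2HSV)
def comps(h,lo,hi,box,amin=60):
    k=cv2.inRange(h,lo,hi); M=np.zeros_like(k); x0,y0,x1,y1=box; M[y0:y1,x0:x1]=k[y0:y1,x0:x1]
    c,_=cv2.findContours(M,cv2.RETR_EXTERNAL,cv2.CHAIN_APPROX_NONE)
    return [q for q in c if cv2.contourArea(q)>amin]
for nm,h,box in(('top',hsv,(250,190,310,290)),('scene',hs,(330,160,420,310))):
    for c in comps(h,(5,200,90),(16,255,255),box): print(nm,'orange',cv2.contourArea(c),cv2.minAreaRect(c),cv2.approxPolyDP(c,3,True)[:,0].tolist())
    for c in comps(h,(5,200,200),(16,255,255),box,20): print(nm,'bright',cv2.contourArea(c),cv2.minAreaRect(c),cv2.approxPolyDP(c,2,True)[:,0].tolist())
for c in comps(hsv,(14,60,120),(24,190,255),(250,180,320,250)): print('stand',cv2.contourArea(c),cv2.minAreaRect(c),cv2.approxPolyDP(cv2.convexHull(c),4,True)[:,0].tolist())
for c in comps(hsv,(18,150,90),(30,255,255),(440,225,500,270),30): print('screw',cv2.contourArea(c),cv2.minAreaRect(c),onz(m,*cv2.minAreaRect(c)[0],.098))
print('handle vals',hsv[205:225,285].tolist())
cv2.imwrite('pics/c.png',np.hstack([cv2.resize(im[150:300,220:320],None,fx=4,fy=4,interpolation=2)[:,:,::-1],cv2.resize(im[210:285,430:530],None,fx=4,fy=8,interpolation=2)[:,:,::-1]]))
E
```

```text
scene orange 660.5 ((355.5743713378906, 285.7691345214844), (17.656862258911133, 42.14326095581055), 1.9091522693634033) [[350, 265], [347, 306], [361, 307], [365, 265]]
scene orange 206.5 ((357.5, 255.5), (13.0, 17.0), 90.0) [[349, 250], [349, 261], [365, 262], [365, 250]]
scene orange 1322.5 ((397.8923645019531, 218.86154174804688), (22.574321746826172, 66.97875213623047), 7.125016689300537) [[413, 187], [391, 188], [385, 251], [405, 249]]
scene orange 347.0 ((400.0, 176.0), (16.0, 26.0), 90.0) [[387, 170], [393, 184], [413, 182], [408, 168]]
scene bright 174.0 ((357.5, 254.5), (11.0, 17.0), 90.0) [[349, 250], [350, 260], [366, 260], [365, 250]]
scene bright 281.0 ((400.5, 175.0), (14.0, 25.0), 90.0) [[388, 169], [393, 182], [413, 181], [408, 168]]
stand 820.0 ((284.48870849609375, 216.6294708251953), (41.01912307739258, 40.412715911865234), 4.969740867614746) [[267, 195], [306, 199], [302, 238], [263, 235]]
handle vals [[12, 180, 188], [13, 180, 187], [13, 178, 188], [13, 179, 187], [12, 178, 186], [11, 179, 175], [11, 181, 114], [12, 169, 74], [12, 171, 73], [11, 175, 73], [11, 172, 74], [12, 181, 72], [12, 184, 72], [11, 177, 72], [11, 181, 72], [11, 176, 71], [11, 164, 70], [9, 116, 44], [165, 15, 33], [105, 28, 37]]
```

View pics/c.png

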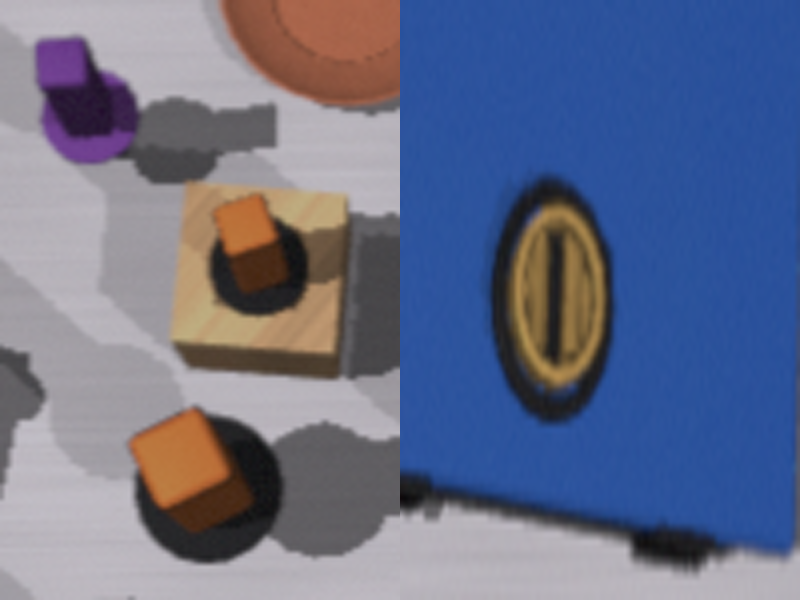

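```bash
python3 - <<'E'
from h import *
im,m=load('top0')
P=lambda x,y,z:onz(m,x/4+220,y/4+150,z)
S=lambda l,z:np.array([P(*q,z) for q in l])
def rep(n,A):
    print(n,A.mean(0).round(4),'edge yaw',[round(float(np.degrees(np.arctan2(*(A[(i+1)%4]-A[i])[1::-1]))),1) for i in range(4)],'len',[round(float(np.linalg.norm(A[(i+1)%4]-A[i])),4) for i in range(4)])
rep('stand',S([(188,183),(348,195),(340,350),(172,340)],.085))
rep('handle',S([(213,212),(264,195),(277,236),(226,252)],.179))
print('guard',P(259,265,.087))
rep('big',S([(130,440),(195,408),(228,478),(165,508)],.25))
print('bigguard',P(208,488,.11),'purple',P(90,117,.07))
q=lambda x,y:onz(m,(x-400)/4+430,y/8+210,.095)
a,b=q(556,230),q(552,365);print('screw',q(553,297),'slot yaw',np.degrees(np.arctan2(*(a-b)[1::-1])),np.linalg.norm(a-b))
E
```

```text
stand [0.5604 0.112  0.085 ] edge yaw [-95.3, 176.5, 85.7, -5.5] len [0.0791, 0.0774, 0.0819, 0.0788]
handle [0.5598 0.1132 0.179 ] edge yaw [-71.9, -163.1, 107.0, 17.5] len [0.0239, 0.0196, 0.0237, 0.0192]
guard [0.56070205 0.11330104 0.087     ]
big [0.4469 0.1345 0.25  ] edge yaw [-64.2, -155.1, 114.9, 27.2] len [0.0291, 0.0315, 0.0278, 0.0311]
bigguard [0.449413   0.13604807 0.11      ] purple [0.64167228 0.19928573 0.07      ]
screw [ 0.4933723  -0.24036362  0.095     ] slot yaw -6.762652911673234 0.033078051746650065
```

```bash
cat >> h.py <<'E'
from scipy.spatial.transform import Rotation as Ro
def plan(p,yaw,n,jaw,dec=0,tilt=True):
    s=manip.sense(); q=np.array(s['tcp_pos']); R=Ro.from_euler('xyz',s['tool_rot'],degrees=True)
    Rt=Ro.from_euler('xyz',[180,0,yaw],degrees=True); p=np.array(p); print('from',q.round(4),np.round(s['tool_rot'],2))
    q0=q.copy(); rows=[]
    for i in range(n):
        rem=(Rt*Ro.identity()); rv=(R.inv()*Rt).as_rotvec(degrees=True)/(n-i)
        w=q0+(p-q0)*(i+1)/n
        d=np.round(R.inv().apply(w-q)*1000,dec); rv=np.round(rv,1)
        q=q+R.apply(d/1000); R=R*Ro.from_rotvec(rv,degrees=True); rows.append([*(d+0.).tolist(),*(rv+0.).tolist(),jaw])
    for i in range(0,n,8): print(str(rows[i:i+8]).replace(' ',''))
def st():
    s=manip.sense(); print({k:np.round(s[k],4).tolist() for k in('time','tcp_pos','tool_rot','contact_force','moment','finger_gap')}, 'j',np.round(s['joint_positions'],1).tolist())
E
python3 - <<'E'
from h import *
plan([.535,.113,.36],17.5,18,60)
E
```

```text
from [0.1774 0.6246 0.3026] [1.7999e+02 1.4000e-01 7.4150e+01]
[[-22.0,27.0,-3.0,0.0,0.0,3.1,60],[-20.0,28.0,-3.0,0.0,0.0,3.1,60],[-19.0,29.0,-3.0,0.0,0.0,3.2,60],[-18.0,30.0,-4.0,0.0,0.0,3.1,60],[-15.0,31.0,-3.0,0.0,0.0,3.2,60],[-14.0,32.0,-3.0,0.0,0.0,3.1,60],[-12.0,32.0,-3.0,0.0,0.0,3.2,60],[-10.0,34.0,-3.0,0.0,0.0,3.1,60]]
[[-9.0,33.0,-3.0,0.0,0.0,3.2,60],[-6.0,34.0,-3.0,0.0,0.0,3.1,60],[-5.0,35.0,-3.0,0.0,0.0,3.2,60],[-3.0,34.0,-4.0,0.0,0.0,3.1,60],[-1.0,35.0,-3.0,0.0,0.0,3.2,60],[1.0,34.0,-3.0,0.0,0.0,3.1,60],[3.0,35.0,-3.0,0.0,0.0,3.2,60],[5.0,34.0,-3.0,0.0,0.0,3.1,60]]
[[7.0,34.0,-3.0,0.1,0.0,3.2,60],[8.0,34.0,-3.0,0.0,0.1,3.1,60]]
```

Emit:
{"name": "carry_out", "arguments": {
  "commands": [
    [-22,27,-3,0,0,3.1,60],
    [-20,28,-3,0,0,3.1,60],
    [-19,29,-3,0,0,3.2,60],
    [-18,30,-4,0,0,3.1,60],
    [-15,31,-3,0,0,3.2,60],
    [-14,32,-3,0,0,3.1,60],
    [-12,32,-3,0,0,3.2,60],
    [-10,34,-3,0,0,3.1,60]
  ]
}}

```text
time: 0.9
tcp_pos: [0.3373, 0.3962, 0.3285]
tool_rot: [-180.0, 0.1, 48.9]
contact_force: [0.7, -0.3, -0.5]
finger_gap: 0.702
```

Emit:
{"name": "carry_out", "arguments": {
  "commands": [
    [-9,33,-3,0,0,3.2,60],
    [-6,34,-3,0,0,3.1,60],
    [-5,35,-3,0,0,3.2,60],
    [-3,34,-4,0,0,3.1,60],
    [-1,35,-3,0,0,3.2,60],
    [1,34,-3,0,0,3.1,60],
    [3,35,-3,0,0,3.2,60],
    [5,34,-3,0,0,3.1,60]
  ]
}}

```text
time: 1.7
tcp_pos: [0.4955, 0.1691, 0.3536]
tool_rot: [-180.0, 0.0, 23.7]
contact_force: [0.4, 0.2, 0.8]
finger_gap: 0.702
```

Emit:
{"name": "carry_out", "arguments": {
  "commands": [
    [7,34,-3,0,0,3.2,60],
    [8,34,-3,0,0,3.1,60],
    [0,0,0,0,0,0,60],
    [0,0,0,0,0,0,60]
  ]
}}

```text
time: 2.1
tcp_pos: [0.5348, 0.1123, 0.3594]
tool_rot: [-180.0, 0.1, 17.4]
contact_force: [-0.2, 0.8, 0.1]
finger_gap: 0.702
```

```bash
python3 - <<'E'
from h import *
st(); im,m=snap('wrist','w1'); print(m['tvec'],m['k1'],m['vfov'])
for p in([.56,.113,.179],[.56,.113,.085],[.449,.135,.25]): print(proj(m,p))
E
```

```text
{'time': 2.1, 'tcp_pos': [0.5348, 0.1123, 0.3594], 'tool_rot': [-179.9895, 0.0587, 17.4057], 'contact_force': [-0.2281, 0.7616, 0.0631], 'moment': [0.0713, -0.006, -0.0179], 'finger_gap': 0.7016} j [-45.1, 8.4, 32.1, 103.4, -4.8, 69.5, 5.8]
[-0.54337118 -0.1005341   0.41858116] -0.08228697948992648 59.0396506139461
[360.41959927 246.15177466]
[350.22791314 214.9080988 ]
[145.39719031 170.03908528]
```

View pics/w1.png

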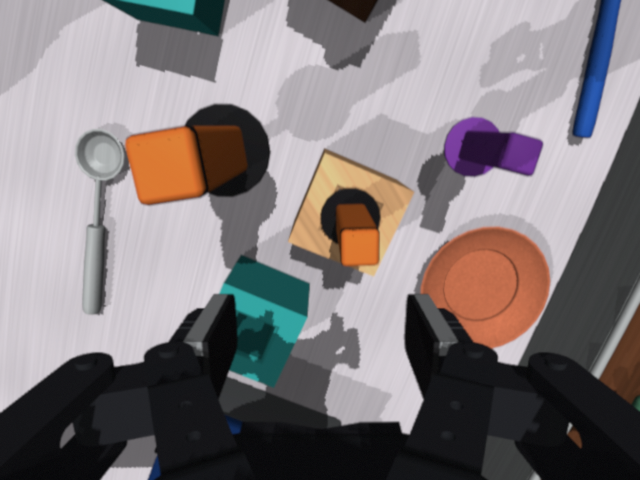

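Wrist view: the handle top is centred at about (359,247), within 2 px of the prediction, and nearly square to the jaws. I'll compute the fine numbers now.

```bash
python3 - <<'E'
from h import *
im,m=load('w1'); h=cv2.cvtColor(im,cv2.COLOR_RGB2HSV)
k=cv2.inRange(h,(5,180,150),(18,255,255)); M=np.zeros_like(k); M[215:280,325:395]=k[215:280,325:395]
c=max(cv2.findContours(M,0,1)[0],key=cv2.contourArea); b=cv2.boxPoints(cv2.minAreaRect(c)); A=np.array([onz(m,*q,.179) for q in b])
print(b.tolist(),A.mean(0),[np.degrees(np.arctan2(*(A[i+1]-A[i])[1::-1])) for i in range(3)],[np.linalg.norm(A[i+1]-A[i]) for i in range(3)])
S=np.array([onz(m,*q,.085) for q in[(325,150),(414,188)]]);print('stand edge',S,np.degrees(np.arctan2(*(S[1]-S[0])[1::-1])))
print('stand', np.array([onz(m,*q,.085) for q in[(414,188),(289,243)]]).mean(0))
c=A.mean(0); yaw=17.4
plan([c[0],c[1],.20],18.5,8,60)
E
```

```text
[[342.0, 229.0], [378.0, 229.0], [378.0, 265.0], [342.0, 265.0]] [0.55998558 0.11228307 0.179     ] [np.float64(17.41339609557742), np.float64(-70.56623092289065), np.float64(-162.65909785359688)] [np.float64(0.021953580325840397), np.float64(0.023119055251501097), np.float64(0.02247398075853535)]
stand edge [[0.52406972 0.15726942 0.085     ]
 [0.60283419 0.15007681 0.085     ]] -5.217665630915799
stand [0.5605651  0.11232814 0.085     ]
from [0.5342 0.1139 0.3593] [-1.7996e+02  8.0000e-02  1.7580e+01]
[[3.0,1.0,20.0,0.0,0.0,-0.1,60],[3.0,1.0,20.0,0.0,0.0,-0.1,60],[3.0,2.0,20.0,0.0,0.0,-0.1,60],[3.0,1.0,20.0,0.0,0.0,-0.1,60],[3.0,1.0,20.0,0.0,0.0,-0.1,60],[3.0,1.0,19.0,0.0,0.0,-0.1,60],[3.0,1.0,20.0,0.0,0.0,-0.2,60],[3.0,2.0,20.0,0.0,0.1,-0.1,60]]
```

Emit:
{"name": "carry_out", "arguments": {
  "commands": [
    [8,3,15,0,0,0,60],
    [8,4,20,0,0,-0.5,60],
    [8,3,20,0,0,0,60],
    [0,0,25,0,0,0,60],
    [0,0,25,0,0,0,60],
    [0,0,25,0,0,0,60],
    [0,0,20,0,0,0,60],
    [0,0,14,0,0,0,60]
  ],
  "grip_force": 60
}}

```text
time: 2.95
tcp_pos: [0.5588, 0.1134, 0.1936]
tool_rot: [-179.9, 0.2, 18.3]
contact_force: [0.3, 1.1, 0.2]
finger_gap: 0.703
```

Emit:
{"name": "carry_out", "arguments": {
  "commands": [
    [0,0,0,0,0,0,60],
    [0,0,0,0,0,0,20],
    [0,0,0,0,0,0,15],
    [0,0,0,0,0,0,15],
    [0,0,0,0,0,0,15],
    [0,0,0,0,0,0,15]
  ],
  "grip_force": 60
}}

```text
time: 3.55
tcp_pos: [0.5616, 0.1115, 0.1973]
tool_rot: [-180.0, -0.1, 18.0]
contact_force: [-1.5, 0.9, 5.2]
finger_gap: 0.276
```

```bash
python3 -c "
from h import *
st()"
```

```text
{'time': 3.55, 'tcp_pos': [0.5616, 0.1115, 0.1973], 'tool_rot': [-179.9686, -0.1435, 18.0457], 'contact_force': [-1.5246, 0.8725, 5.1806], 'moment': [0.1077, 0.1761, 0.0413], 'finger_gap': 0.2763} j [-40.1, 22.5, 29.8, 108.8, -14.0, 52.1, 14.4]
```

Emit:
{"name": "carry_out", "arguments": {
  "commands": [
    [0,0,-8,0,0,0,15],
    [0,0,-15,0,0,0,15],
    [0,0,-20,0,0,0,15],
    [0,0,-20,0,0,0,15],
    [0,0,-20,0,0,0,15],
    [0,0,-20,0,0,0,15],
    [0,0,-20,0,0,0,15],
    [0,0,-7,0,0,0,15]
  ]
}}

```text
time: 4.35
tcp_pos: [0.5618, 0.1108, 0.3289]
tool_rot: [-180.0, -0.3, 18.0]
contact_force: [0.4, 0.5, -2.5]
finger_gap: 0.277
```

Emit:
{"name": "carry_out", "arguments": {
  "commands": [
    [0,0,0,0,0,0,15],
    [0,0,0,0,0,0,15],
    [0,0,0,0,0,0,15]
  ]
}}

```text
time: 4.65
tcp_pos: [0.5599, 0.111, 0.3244]
tool_rot: [180.0, 0.2, 18.0]
contact_force: [-0.1, 0.5, -1.4]
finger_gap: 0.276
```

```bash
python3 - <<'E'
from h import *
st(); im,m=snap('scene','s2'); t,mt=snap('top','t2')
for p in([.56,.1123,.15],[.56,.1123,.26]): print(proj(m,p),proj(mt,p))
u=proj(m,[.56,.1123,.21]).astype(int); a=im[u[1]-75:u[1]+75,u[0]-50:u[0]+50]
cv2.imwrite('pics/c2.png',cv2.resize(a,None,fx=4,fy=4,interpolation=2)[:,:,::-1]); print(u)
E
```

```text
{'time': 4.65, 'tcp_pos': [0.5599, 0.111, 0.3244], 'tool_rot': [179.9924, 0.1628, 18.0462], 'contact_force': [-0.0605, 0.5042, -1.3648], 'moment': [-0.0604, 0.0062, -0.034], 'finger_gap': 0.2761} j [-43.3, 13.5, 32.4, 102.6, -7.9, 66.3, 9.7]
[356.2593218  269.43253757] [282.94935698 209.44244575]
[360.65965103 202.16672099] [278.09073045 194.42136627]
[358 234]
```

View pics/c2.png

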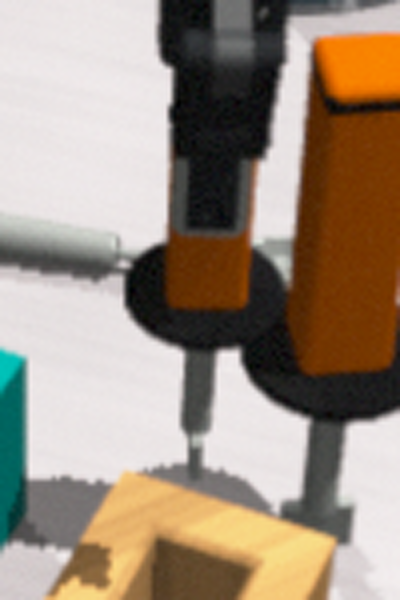

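The blade shows edge-on to the scene camera, so its width lies along tool x. Its yaw equals the tool yaw. Next I'll go above the screw.

```bash
python3 - <<'E'
from h import *
m=load('s2')[1]; o,d=ray(m,356.5,277.75); print(o,d/np.linalg.norm(d)); 
print('tip at x=.56 / .5616', o+d*(.56-o[0])/d[0])
plan([.4934,-.2404,.324],-7,13,15)
E
```

```text
[1.08702279 0.24449533 0.69165668] [-0.67772937 -0.16862924 -0.71571438]
tip at x=.56 / .5616 [0.56       0.11336415 0.1350956 ]
from [0.5601 0.1111 0.3246] [1.7999e+02 1.5000e-01 1.8050e+01]
[[-13.0,24.0,0.0,0.0,0.0,1.9,15],[-13.0,25.0,0.0,0.0,0.0,1.9,15],[-11.0,25.0,0.0,0.0,0.0,1.9,15],[-11.0,25.0,0.0,0.0,0.0,1.9,15],[-10.0,26.0,0.0,0.0,0.0,1.9,15],[-9.0,26.0,0.0,0.0,0.0,1.9,15],[-8.0,26.0,1.0,0.0,0.0,1.9,15],[-8.0,26.0,0.0,0.0,0.0,2.0,15]]
[[-6.0,27.0,0.0,0.0,0.0,1.9,15],[-6.0,27.0,0.0,0.0,0.0,2.0,15],[-4.0,27.0,0.0,0.0,0.0,1.9,15],[-4.0,27.0,0.0,0.0,0.1,2.0,15],[-3.0,28.0,0.0,0.1,0.0,1.9,15]]
```

Emit:
{"name": "carry_out", "arguments": {
  "commands": [
    [-13,24,0,0,0,1.9,15],
    [-13,25,0,0,0,1.9,15],
    [-11,25,0,0,0,1.9,15],
    [-11,25,0,0,0,1.9,15],
    [-10,26,0,0,0,1.9,15],
    [-9,26,0,0,0,1.9,15],
    [-8,26,0,0,0,1.9,15],
    [-8,26,0,0,0,2.0,15]
  ]
}}

```text
time: 5.55
tcp_pos: [0.5189, -0.1072, 0.326]
tool_rot: [-180.0, -0.0, 2.6]
contact_force: [0.3, 0.5, -2.2]
finger_gap: 0.272
```

Emit:
{"name": "carry_out", "arguments": {
  "commands": [
    [-6,27,0,0,0,1.9,15],
    [-6,27,0,0,0,2.0,15],
    [-4,27,0,0,0,1.9,15],
    [-4,27,0,0,0,2.0,15],
    [-3,28,0,0,0,1.9,15],
    [0,0,0,0,0,0,15],
    [0,0,0,0,0,0,15]
  ]
}}

```text
time: 6.25
tcp_pos: [0.4929, -0.2421, 0.3259]
tool_rot: [180.0, 0.0, -7.2]
contact_force: [0.7, -0.1, -1.7]
finger_gap: 0.276
```

```bash
python3 - <<'E'
from h import *
st(); im,m=snap('scene','s3'); w,mw=snap('wrist','w3')
u=proj(m,[.493,-.24,.13]).astype(int); print(u,'slot',proj(m,[.4934,-.2404,.095]),'wslot',proj(mw,[.4934,-.2404,.095]))
a=im[u[1]-60:u[1]+60,u[0]-50:u[0]+50]
b=cv2.resize(a,None,fx=4,fy=4,interpolation=2); w2=cv2.resize(w,(400,300)); w2=np.vstack([w2,np.zeros((180,400,3),np.uint8)])
cv2.imwrite('pics/c3.png',np.hstack([b,w2])[:,:,::-1])
E
```

```text
{'time': 6.25, 'tcp_pos': [0.4929, -0.2421, 0.3259], 'tool_rot': [179.9981, 0.0016, -7.1604], 'contact_force': [0.6612, -0.1137, -1.7097], 'moment': [0.0572, -0.0129, 0.0193], 'finger_gap': 0.2759} j [-20.2, 12.5, 48.2, 106.0, -10.2, 66.0, 24.3]
[149 194] slot [153.13440925 212.48846707] wslot [319.81188372 217.73739101]
```

View pics/c3.png

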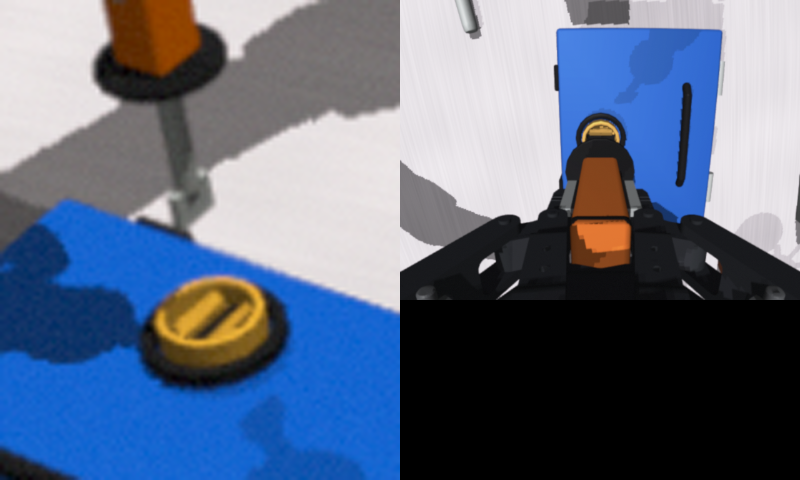

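```bash
python3 - <<'E'
from h import *
m=load('s3')[1]; 
o,d=ray(m,147.5,189.8); print('tip at x=.493',o+d*(.493-o[0])/d[0], 'at x .49',o+d*(.49-o[0])/d[0])
print('slot floor/mid',onz(m,99+210/4,134+318/4,.091)); 
# rim ellipse centre from scene
im=load('s3')[0]; h=cv2.cvtColor(im,cv2.COLOR_RGB2HSV); k=cv2.inRange(h,(15,130,60),(32,255,255)); M=0*k; M[195:235,125:180]=k[195:235,125:180]
c=max(cv2.findContours(M,0,1)[0],key=cv2.contourArea); x,y,w,hh=cv2.boundingRect(c); print('brass bbox',x,y,w,hh)
for e in([(160,338),(252,312)],[(185,342),(240,292)]):
    A=[onz(m,99+q[0]/4,134+q[1]/4,.096) for q in e]; print(A,np.degrees(np.arctan2(*(A[1]-A[0])[1::-1])))
# rim circle points at z=.098 : left, right, top of rim
pts=[(153,325),(266,300),(205,277)]
P=np.array([onz(m,99+q[0]/4,134+q[1]/4,.098)[:2] for q in pts])
B=np.c_[2*P,np.ones(3)]; s=np.linalg.solve(B,(P**2).sum(1)); print('circle',s[:2],np.sqrt(s[2]+s[:2]@s[:2]))
# top
t,mt=load('top0'); h=cv2.cvtColor(t,cv2.COLOR_RGB2HSV); k=cv2.inRange(h,(15,120,90),(32,255,255)); M=0*k; M[230:265,450:487]=k[230:265,450:487]
p=cv2.findNonZero(M); (x,y),r=cv2.minEnclosingCircle(p); print('top',x,y,r,onz(mt,x,y,.098))
E
```

```text
tip at x=.493 [ 0.493      -0.24179012  0.13968234] at x .49 [ 0.49       -0.24424602  0.1368947 ]
slot floor/mid [ 0.49251626 -0.24484254  0.091     ]
brass bbox 137 204 29 22
[array([ 0.51487531, -0.2533534 ,  0.096     ]), array([ 0.48855472, -0.22658392,  0.096     ])] 134.51556729649496
[array([ 0.5136141 , -0.24246035,  0.096     ]), array([ 0.47917972, -0.23779074,  0.096     ])] 172.27729550036685
circle [ 0.49600621 -0.24152832] 0.022739918267290927
top 469.1060485839844 246.7083282470703 11.7089262008667 [ 0.49371554 -0.24119707  0.098     ]
```

Emit:
{"name": "carry_out", "arguments": {
  "commands": [
    [0,0,12,0,0,0,15],
    [1,0,14,0,0,0,15],
    [0,0,12,0,0,0,15],
    [0,0,5,0,0,0,15],
    [0,0,3,0,0,0,15],
    [0,0,0,0,0,0,15],
    [0,0,0,0,0,0,15]
  ],
  "grip_force": 90
}}

```text
time: 7.05
tcp_pos: [0.4949, -0.2408, 0.2802]
tool_rot: [180.0, -0.0, -7.0]
contact_force: [-0.9, -0.2, -2.2]
finger_gap: 0.269
```

Emit:
{"name": "carry_out", "arguments": {
  "commands": [
    [0,0,2,0,0,0,15],
    [0,0,1,0,0,0,15],
    [0,0,1,0,0,0,15],
    [0,0,0,0,0,0,15],
    [0,0,0,0,0,0,15]
  ]
}}

```text
time: 7.55
tcp_pos: [0.4947, -0.2406, 0.2759]
tool_rot: [180.0, -0.0, -7.0]
contact_force: [0.2, -0.0, -1.5]
finger_gap: 0.269
```

Emit:
{"name": "carry_out", "arguments": {
  "commands": [
    [0,0,2,0,0,0,15],
    [0,0,0,0,0,0,15],
    [0,0,0,0,0,0,15]
  ]
}}

```text
time: 7.85
tcp_pos: [0.4949, -0.2411, 0.2744]
tool_rot: [180.0, -0.1, -7.0]
contact_force: [0.2, -0.4, 0.5]
finger_gap: 0.272
```

Emit:
{"name": "carry_out", "arguments": {
  "commands": [
    [0,0,2,0,0,0,15],
    [0,0,0,0,0,0,15],
    [0,0,0,0,0,0,15]
  ]
}}

```text
time: 8.15
tcp_pos: [0.495, -0.2413, 0.2725]
tool_rot: [179.9, -0.1, -7.0]
contact_force: [1.0, -1.8, 2.9]
finger_gap: 0.268
```

Emit:
{"name": "carry_out", "arguments": {
  "commands": [
    [0,0,2,0,0,0,15],
    [0,0,0,0,0,0,15],
    [0,0,0,0,0,0,15]
  ]
}}

```text
time: 8.45
tcp_pos: [0.4951, -0.2412, 0.2706]
tool_rot: [179.9, -0.1, -7.0]
contact_force: [-1.5, -1.6, 5.9]
finger_gap: 0.275
```

Contact came where expected (slot floor), and the screw is sunk about 3 mm. I'll turn clockwise now (+rz).

Emit:
{"name": "carry_out", "arguments": {
  "commands": [
    [0,0,0,0,0,4,15],
    [0,0,0,0,0,4,15],
    [0,0,0,0,0,4,15],
    [0,0,0,0,0,4,15],
    [0,0,0,0,0,4,15],
    [0,0,0,0,0,0,15],
    [0,0,0,0,0,0,15]
  ]
}}

```text
time: 9.15
tcp_pos: [0.494, -0.2427, 0.2704]
tool_rot: [179.8, -0.1, -27.0]
contact_force: [-1.9, -3.8, 5.2]
finger_gap: 0.271
```

```bash
python3 - <<'E'
from h import *
st(); im,m=snap('scene','s4'); a=im[160:240,105:205]
cv2.imwrite('pics/c4.png',cv2.resize(a,None,fx=6,fy=6,interpolation=2)[:,:,::-1])
E
```

```text
{'time': 9.15, 'tcp_pos': [0.494, -0.2427, 0.2704], 'tool_rot': [179.7969, -0.06, -27.0052], 'contact_force': [-1.8724, -3.7827, 5.1875], 'moment': [-1.2031, 0.6285, 0.0486], 'finger_gap': 0.2708} j [-21.3, 17.9, 50.8, 109.2, -15.7, 60.2, 9.1]
```

View pics/c4.png

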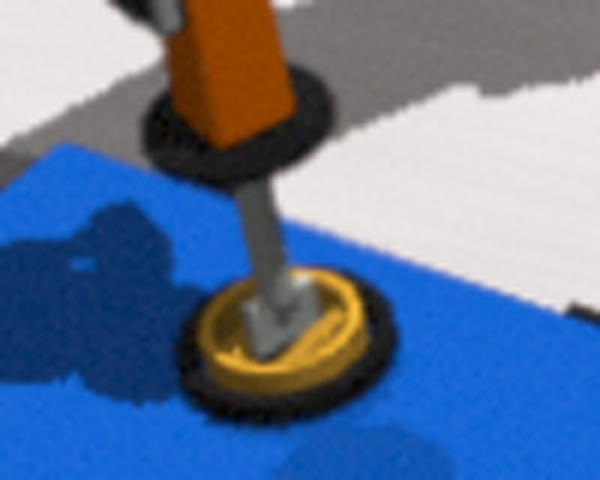

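The blade sits in the slot with the brass screw around it (crop centre ~(285,330)). I'll keep turning and add a small shift to ease the side load.

Emit:
{"name": "carry_out", "arguments": {
  "commands": [
    [0.5,1,0,0,0,4,15],
    [0,0,0,0,0,4,15],
    [0,0,0,0,0,4,15],
    [0,0,0,0,0,4,15],
    [0,0,0,0,0,4,15],
    [0,0,0,0,0,0,15],
    [0,0,0,0,0,0,15]
  ]
}}

```text
time: 9.9
tcp_pos: [0.4938, -0.2433, 0.2702]
tool_rot: [179.8, -0.0, -47.0]
contact_force: [-2.5, -3.2, 6.1]
finger_gap: 0.271
```

```bash
python3 -c "
from h import *
st()"
```

```text
{'time': 9.9, 'tcp_pos': [0.4938, -0.2433, 0.2702], 'tool_rot': [179.8414, -0.042, -46.9921], 'contact_force': [-2.4545, -3.2185, 6.0526], 'moment': [-0.9313, 0.751, 0.0508], 'finger_gap': 0.2712} j [-24.3, 19.3, 55.0, 109.2, -17.9, 60.6, -8.8]
```

Emit:
{"name": "carry_out", "arguments": {
  "commands": [
    [0,0,0,0,0,4,15],
    [0,0,0,0,0,4,15],
    [0,0,0,0,0,4,15],
    [0,0,0,0,0,4,15],
    [0,0,0,0,0,4,15],
    [0,0,0,0,0,0,15],
    [0,0,0,0,0,0,15]
  ]
}}

```text
time: 10.6
tcp_pos: [0.4936, -0.2431, 0.2701]
tool_rot: [179.8, -0.1, -67.0]
contact_force: [-2.3, -3.4, 5.6]
finger_gap: 0.27
```

```bash
python3 -c "
from h import *
st()"
```

```text
{'time': 10.6, 'tcp_pos': [0.4936, -0.2431, 0.2701], 'tool_rot': [179.8451, -0.0715, -66.9946], 'contact_force': [-2.3002, -3.39, 5.5522], 'moment': [-0.8973, 0.8033, 0.008], 'finger_gap': 0.2696} j [-27.5, 21.1, 59.5, 109.4, -20.5, 61.2, -26.5]
```

Emit:
{"name": "carry_out", "arguments": {
  "commands": [
    [0,0,0,0,0,4,15],
    [0,0,0,0,0,4,15],
    [0,0,0,0,0,0,15],
    [0,0,0,0,0,0,15]
  ]
}}

```text
time: 11.0
tcp_pos: [0.4936, -0.2431, 0.2701]
tool_rot: [179.9, -0.1, -75.0]
contact_force: [-2.1, -2.2, 5.3]
finger_gap: 0.273
```

```bash
python3 -c "
from h import *
st()"
```

```text
{'time': 11.0, 'tcp_pos': [0.4936, -0.2431, 0.2701], 'tool_rot': [179.8519, -0.0807, -74.9933], 'contact_force': [-2.0728, -2.2409, 5.3049], 'moment': [-0.8382, 0.8075, 0.101], 'finger_gap': 0.2731} j [-28.7, 22.0, 61.4, 109.4, -21.8, 61.5, -33.4]
```

Emit:
{"name": "carry_out", "arguments": {
  "commands": [
    [0,0,0,0,0,3,15],
    [0,0,0,0,0,3,15],
    [0,0,0,0,0,0,15],
    [0,0,0,0,0,0,15]
  ]
}}

```text
time: 11.4
tcp_pos: [0.4935, -0.243, 0.2701]
tool_rot: [179.9, -0.1, -81.0]
contact_force: [-2.6, -2.4, 5.5]
finger_gap: 0.269
```

```bash
python3 -c "
from h import *
st()"
```

```text
{'time': 11.4, 'tcp_pos': [0.4935, -0.243, 0.2701], 'tool_rot': [179.853, -0.0887, -80.9926], 'contact_force': [-2.6443, -2.3515, 5.4614], 'moment': [-0.8108, 0.8033, 0.067], 'finger_gap': 0.2687} j [-29.7, 22.7, 62.8, 109.4, -22.7, 61.8, -38.5]
```

Emit:
{"name": "carry_out", "arguments": {
  "commands": [
    [0,0,0,0,0,3,15],
    [0,0,0,0,0,3,15],
    [0,0,0,0,0,0,15],
    [0,0,0,0,0,0,15]
  ]
}}

```text
time: 11.8
tcp_pos: [0.4935, -0.243, 0.2701]
tool_rot: [179.9, -0.1, -87.0]
contact_force: [-1.9, -1.4, 6.5]
finger_gap: 0.269
```

```bash
python3 -c "
from h import *
st()"
```

```text
{'time': 11.8, 'tcp_pos': [0.4935, -0.243, 0.2701], 'tool_rot': [179.8608, -0.0988, -86.9912], 'contact_force': [-1.9031, -1.4195, 6.5125], 'moment': [-0.7564, 0.9024, 0.0442], 'finger_gap': 0.2693} j [-30.6, 23.4, 64.3, 109.5, -23.7, 62.1, -43.6]
```

Not at the stop yet, so I'll continue.

Emit:
{"name": "carry_out", "arguments": {
  "commands": [
    [0,0,0,0,0,3,15],
    [0,0,0,0,0,2,15],
    [0,0,0,0,0,0,15],
    [0,0,0,0,0,0,15]
  ]
}}

```text
time: 12.2
tcp_pos: [0.4935, -0.2429, 0.27]
tool_rot: [179.9, -0.1, -92.0]
contact_force: [-2.5, -2.6, 6.1]
finger_gap: 0.271
```

```bash
python3 -c "
from h import *
st()"
```

```text
{'time': 12.2, 'tcp_pos': [0.4935, -0.2429, 0.27], 'tool_rot': [179.867, -0.102, -91.9952], 'contact_force': [-2.4574, -2.5954, 6.0985], 'moment': [-0.74, 0.8639, 0.0564], 'finger_gap': 0.2708} j [-31.3, 24.1, 65.4, 109.5, -24.6, 62.4, -47.8]
```

Emit:
{"name": "carry_out", "arguments": {
  "commands": [
    [0,0,0,0,0,3,15],
    [0,0,0,0,0,0,15],
    [0,0,0,0,0,0,15]
  ]
}}

```text
time: 12.5
tcp_pos: [0.4934, -0.2429, 0.27]
tool_rot: [179.9, -0.1, -95.0]
contact_force: [-2.5, -2.5, 5.3]
finger_gap: 0.269
```

```bash
python3 -c "
from h import *
st()"
```

```text
{'time': 12.5, 'tcp_pos': [0.4934, -0.2429, 0.27], 'tool_rot': [179.8638, -0.1045, -94.9929], 'contact_force': [-2.4693, -2.5308, 5.3036], 'moment': [-0.7658, 0.8793, 0.0559], 'finger_gap': 0.269} j [-31.7, 24.6, 66.2, 109.5, -25.2, 62.5, -50.4]
```

Emit:
{"name": "carry_out", "arguments": {
  "commands": [
    [0,0,0,0,0,3,15],
    [0,0,0,0,0,1,15],
    [0,0,0,0,0,0,15],
    [0,0,0,0,0,0,15]
  ]
}}

```text
time: 12.9
tcp_pos: [0.4934, -0.2429, 0.27]
tool_rot: [179.9, -0.1, -99.0]
contact_force: [-2.4, -1.1, 6.2]
finger_gap: 0.268
```

```bash
python3 - <<'E'
from h import *
st(); im,m=snap('scene','s5'); a=im[160:240,105:205]
cv2.imwrite('pics/c5.png',cv2.resize(a,None,fx=6,fy=6,interpolation=2)[:,:,::-1]); st()
E
```

```text
{'time': 12.9, 'tcp_pos': [0.4934, -0.2429, 0.27], 'tool_rot': [179.8702, -0.107, -98.9935], 'contact_force': [-2.4433, -1.0846, 6.195], 'moment': [-0.7373, 0.9719, 0.014], 'finger_gap': 0.2681} j [-32.3, 25.1, 67.1, 109.5, -25.9, 62.8, -53.7]
{'time': 12.95, 'tcp_pos': [0.4934, -0.2429, 0.27], 'tool_rot': [179.8682, -0.1072, -98.991], 'contact_force': [-3.1876, -1.9622, 5.5175], 'moment': [-0.7193, 0.9117, 0.0661], 'finger_gap': 0.2678} j [-32.3, 25.1, 67.1, 109.5, -25.9, 62.8, -53.7]
```

View pics/c5.png

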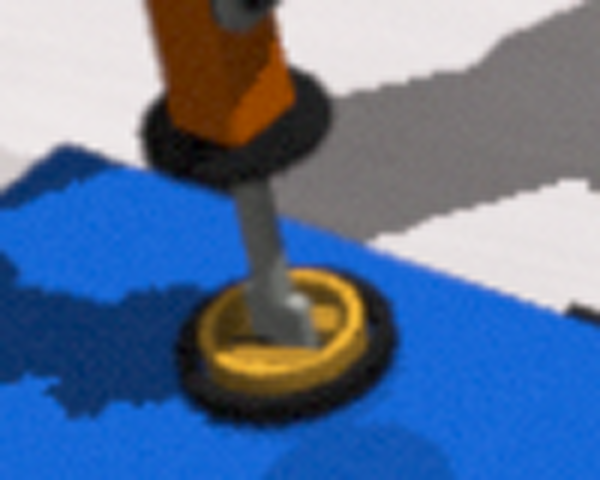

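Emit:
{"name": "carry_out", "arguments": {
  "commands": [
    [0,0,0,0,0,3,15],
    [0,0,0,0,0,2,15],
    [0,0,0,0,0,0,15],
    [0,0,0,0,0,0,15]
  ]
}}

```text
time: 13.35
tcp_pos: [0.4933, -0.2426, 0.27]
tool_rot: [179.8, -0.1, -104.0]
contact_force: [-2.8, -2.5, 6.3]
finger_gap: 0.268
```

```bash
python3 -c "
from h import *
st()
i,m=load('s5')
for q in[(215,352),(330,345),(250,330),(315,340)]: print(onz(m,105+q[0]/6,160+q[1]/6,.094))"
```

```text
{'time': 13.35, 'tcp_pos': [0.4933, -0.2426, 0.27], 'tool_rot': [179.8379, -0.0938, -103.9797], 'contact_force': [-2.8354, -2.503, 6.2819], 'moment': [-0.5851, 1.018, 0.0646], 'finger_gap': 0.268} j [-32.9, 25.9, 68.3, 109.5, -26.9, 63.2, -57.8]
[ 0.51231411 -0.25197874  0.094     ]
[ 0.49950764 -0.22414794  0.094     ]
[ 0.50133925 -0.24787259  0.094     ]
[ 0.49906772 -0.22903395  0.094     ]
```

Emit:
{"name": "carry_out", "arguments": {
  "commands": [
    [0,0,0,0,0,3,15],
    [0,0,0,0,0,0,15],
    [0,0,0,0,0,0,15]
  ]
}}

```text
time: 13.65
tcp_pos: [0.4933, -0.2425, 0.27]
tool_rot: [179.8, -0.1, -107.0]
contact_force: [-3.3, -2.4, 7.5]
finger_gap: 0.271
```

```bash
python3 -c "
from h import *
st()"
```

```text
{'time': 13.65, 'tcp_pos': [0.4933, -0.2425, 0.27], 'tool_rot': [179.8277, -0.0885, -106.9692], 'contact_force': [-3.3234, -2.4469, 7.4617], 'moment': [-0.5203, 1.0778, 0.0682], 'finger_gap': 0.2714} j [-33.3, 26.4, 69.0, 109.5, -27.5, 63.4, -60.3]
```

The torque isn't rising, and the blade may be camming up the slot flanks. I'll back off, press the screw to its bottom, and turn again.

Emit:
{"name": "carry_out", "arguments": {
  "commands": [
    [0,0,0,0,0,-6,15],
    [0,0,0,0,0,-6,15],
    [0,0,0,0,0,-6,15],
    [0,0,1,0,0,0,15],
    [0,0,1,0,0,0,15],
    [0,0,0,0,0,0,15],
    [0,0,0,0,0,0,15]
  ]
}}

```text
time: 14.35
tcp_pos: [0.4944, -0.2431, 0.2688]
tool_rot: [-180.0, -0.1, -89.0]
contact_force: [-1.7, -3.3, 7.3]
finger_gap: 0.266
```

```bash
python3 -c "
from h import *
st()"
```

```text
{'time': 14.35, 'tcp_pos': [0.4944, -0.2431, 0.2688], 'tool_rot': [-179.9993, -0.1046, -89.0042], 'contact_force': [-1.688, -3.3327, 7.3485], 'moment': [-0.6517, 0.6464, 0.0044], 'finger_gap': 0.2655} j [-30.7, 23.8, 64.5, 109.5, -24.3, 62.0, -45.2]
```

Emit:
{"name": "carry_out", "arguments": {
  "commands": [
    [0,0,1,0,0,0,15],
    [0,0,0,0,0,0,15],
    [0,0,0,0,0,0,15]
  ]
}}

```text
time: 14.65
tcp_pos: [0.4945, -0.2433, 0.2685]
tool_rot: [-180.0, -0.1, -89.0]
contact_force: [-2.4, -1.1, 11.7]
finger_gap: 0.264
```

```bash
python3 -c "
from h import *
st()"
```

```text
{'time': 14.65, 'tcp_pos': [0.4945, -0.2433, 0.2685], 'tool_rot': [-179.9878, -0.0797, -89.0028], 'contact_force': [-2.4367, -1.0877, 11.7455], 'moment': [-0.4846, 0.9371, 0.0382], 'finger_gap': 0.2635} j [-30.6, 23.8, 64.5, 109.5, -24.3, 62.0, -45.2]
```

Emit:
{"name": "carry_out", "arguments": {
  "commands": [
    [0,0,1,0,0,0,15],
    [0,0,0,0,0,4,15],
    [0,0,0,0,0,4,15],
    [0,0,0,0,0,0,15],
    [0,0,0,0,0,0,15]
  ]
}}

```text
time: 15.15
tcp_pos: [0.4933, -0.2427, 0.2658]
tool_rot: [179.8, -0.1, -96.9]
contact_force: [-3.1, -2.9, 5.0]
finger_gap: 0.269
```

```bash
python3 -c "
from h import *
st()"
```

```text
{'time': 15.15, 'tcp_pos': [0.4933, -0.2427, 0.2658], 'tool_rot': [179.8346, -0.1176, -96.8824], 'contact_force': [-3.0564, -2.8712, 4.9764], 'moment': [-0.8822, 1.0544, 0.1633], 'finger_gap': 0.2692} j [-31.7, 25.1, 66.2, 109.7, -25.8, 62.2, -51.7]
```

Emit:
{"name": "carry_out", "arguments": {
  "commands": [
    [0,0,0,0,0,4,15],
    [0,0,0,0,0,0,15],
    [0,0,0,0,0,0,15]
  ]
}}

```text
time: 15.45
tcp_pos: [0.4933, -0.2425, 0.2657]
tool_rot: [179.8, -0.1, -100.8]
contact_force: [-3.0, -2.1, 5.7]
finger_gap: 0.273
```

```bash
python3 -c "
from h import *
st()"
```

```text
{'time': 15.45, 'tcp_pos': [0.4933, -0.2425, 0.2657], 'tool_rot': [179.8146, -0.1258, -100.8072], 'contact_force': [-2.9544, -2.0821, 5.7357], 'moment': [-0.8006, 1.1201, 0.4253], 'finger_gap': 0.2725} j [-32.2, 25.7, 67.2, 109.7, -26.6, 62.5, -55.0]
```

Emit:
{"name": "carry_out", "arguments": {
  "commands": [
    [0,0,0,0,0,4,15],
    [0,0,0,0,0,0,15],
    [0,0,0,0,0,0,15]
  ]
}}

```text
time: 15.75
tcp_pos: [0.4933, -0.2424, 0.2656]
tool_rot: [179.8, -0.2, -104.7]
contact_force: [-3.9, -3.3, 5.1]
finger_gap: 0.269
```

```bash
python3 -c "
from h import *
st()"
```

```text
{'time': 15.75, 'tcp_pos': [0.4933, -0.2424, 0.2656], 'tool_rot': [179.7946, -0.1547, -104.6982], 'contact_force': [-3.9136, -3.3451, 5.1465], 'moment': [-0.7993, 1.1786, 0.8054], 'finger_gap': 0.2694} j [-32.8, 26.3, 68.1, 109.7, -27.3, 62.8, -58.3]
```

Torque ramped to 0.8 N·m with the blade now fully seated, so the screw is at its stop. I'll relieve the torque, lift straight up and look.

Emit:
{"name": "carry_out", "arguments": {
  "commands": [
    [0,0,0,0,0,-5,15],
    [0,0,0,0,0,-6,15],
    [0,0,0,0,0,0,15],
    [0,0,-3,0,0,0,15],
    [0,0,-5,0,0,0,15],
    [0,0,-10,0,0,0,15],
    [0,0,-20,0,0,0,15],
    [0,0,-22,0,0,0,15]
  ]
}}

```text
time: 16.55
tcp_pos: [0.4955, -0.2394, 0.326]
tool_rot: [180.0, 0.2, -93.9]
contact_force: [0.4, -0.7, -1.8]
finger_gap: 0.268
```

Emit:
{"name": "carry_out", "arguments": {
  "commands": [
    [0,0,0,0,0,0,15],
    [0,0,0,0,0,0,15]
  ]
}}

```text
time: 16.75
tcp_pos: [0.4956, -0.2403, 0.3259]
tool_rot: [-179.9, 0.1, -93.9]
contact_force: [-0.5, -0.2, -2.6]
finger_gap: 0.269
```

```bash
python3 - <<'E'
from h import *
st(); im,m=snap('scene','s6'); a=im[130:250,99:199]
a=cv2.resize(a,None,fx=5,fy=5,interpolation=2); cv2.imwrite('pics/c6.png',a[:,:,::-1])
E
```

```text
{'time': 16.75, 'tcp_pos': [0.4956, -0.2403, 0.3259], 'tool_rot': [-179.9047, 0.1104, -93.8543], 'contact_force': [-0.4812, -0.1529, -2.6165], 'moment': [0.0569, 0.0306, -0.0272], 'finger_gap': 0.2693} j [-35.8, 20.4, 69.9, 106.2, -20.8, 67.9, -52.8]
```

View pics/c6.png

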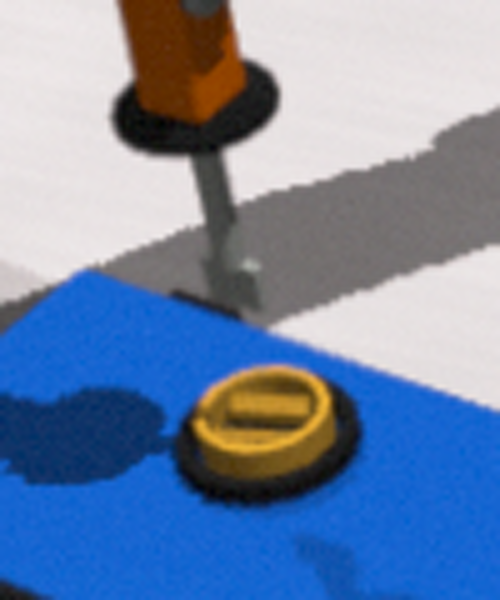

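```bash
python3 - <<'E'
from h import *
i,m=load('s6')
f=lambda x,y,z:onz(m,99+x/5,130+y/5,z)
for e,z in(([(215,424),(313,424)],.089),([(232,415),(310,418)],.098),([(232,397),(308,395)],.098)):
    a,b=f(*e[0],z),f(*e[1],z); print(a,b,np.degrees(np.arctan2(*(b-a)[1::-1]))-180)
o,d=ray(m,99+235/5,130+300/5); print('tip',o+d*(.4945-o[0])/d[0])
A=[f(205,283,.137),f(262,310,.137)];print(A)
a,b=A;print(np.degrees(np.arctan2(*(b-a)[1::-1])))
E
```

```text
[ 0.49855897 -0.25954657  0.089     ] [ 0.48787489 -0.22909032  0.089     ] -70.66907095864084
[ 0.501656   -0.24919217  0.098     ] [ 0.49456178 -0.2244695   0.098     ] -73.98905898920228
[ 0.49385606 -0.25405596  0.098     ] [ 0.48476631 -0.23105703  0.098     ] -68.43483487752084
tip [ 0.4945     -0.2435448   0.13994838]
[array([ 0.4868905 , -0.26009555,  0.137     ]), array([ 0.49294531, -0.23525428,  0.137     ])]
76.3018266975509
```

Slot yaw is now about -72°, against -7° at the start, roughly 1.13 rad of travel, consistent with the stop. I'll return to the stand.

```bash
python3 - <<'E'
from h import *
plan([.5603,.1118,.33],-5,14,15)
E
```

```text
from [ 0.495  -0.2403  0.3251] [ 1.7999e+02  1.1000e-01 -9.3870e+01]
[[-25.0,-3.0,0.0,0.0,0.0,-6.3,15],[-25.0,-6.0,-1.0,0.0,0.0,-6.4,15],[-24.0,-8.0,0.0,0.0,0.0,-6.3,15],[-24.0,-11.0,0.0,0.0,0.0,-6.4,15],[-21.0,-14.0,-1.0,0.0,0.0,-6.3,15],[-20.0,-16.0,0.0,0.0,0.0,-6.4,15],[-18.0,-18.0,0.0,0.0,0.0,-6.3,15],[-17.0,-20.0,0.0,0.0,0.0,-6.4,15]]
[[-13.0,-21.0,-1.0,0.0,0.0,-6.3,15],[-12.0,-23.0,0.0,0.0,0.0,-6.4,15],[-8.0,-24.0,0.0,0.0,0.0,-6.3,15],[-6.0,-25.0,-1.0,0.0,0.0,-6.4,15],[-3.0,-26.0,0.0,-0.1,0.0,-6.3,15],[-1.0,-25.0,0.0,0.0,0.0,-6.4,15]]
```

Emit:
{"name": "carry_out", "arguments": {
  "commands": [
    [-25,-3,0,0,0,-6.3,15],
    [-25,-6,-1,0,0,-6.4,15],
    [-24,-8,0,0,0,-6.3,15],
    [-24,-11,0,0,0,-6.4,15],
    [-21,-14,-1,0,0,-6.3,15],
    [-20,-16,0,0,0,-6.4,15],
    [-18,-18,0,0,0,-6.3,15],
    [-17,-20,0,0,0,-6.4,15]
  ]
}}

```text
time: 17.6
tcp_pos: [0.5314, -0.0384, 0.3264]
tool_rot: [179.9, 0.1, -42.9]
contact_force: [0.2, -0.8, -0.9]
finger_gap: 0.27
```

Emit:
{"name": "carry_out", "arguments": {
  "commands": [
    [-13,-21,-1,0,0,-6.3,15],
    [-12,-23,0,0,0,-6.4,15],
    [-8,-24,0,0,0,-6.3,15],
    [-6,-25,-1,0,0,-6.4,15],
    [-3,-26,0,0,0,-6.3,15],
    [-1,-25,0,0,0,-6.4,15],
    [0,0,0,0,0,0,15],
    [0,0,0,0,0,0,15]
  ]
}}

```text
time: 18.4
tcp_pos: [0.5595, 0.1111, 0.3282]
tool_rot: [179.9, 0.2, -5.0]
contact_force: [-0.4, -1.5, -1.8]
finger_gap: 0.265
```

```bash
python3 - <<'E'
from h import *
st(); im,m=snap('scene','s7'); t,mt=snap('top','t7')
a=cv2.resize(im[160:340,300:430],None,fx=3,fy=3,interpolation=2); b=cv2.resize(t[210:285,430:530],None,fx=4,fy=4*540/300,interpolation=2)
print(a.shape,b.shape); cv2.imwrite('pics/c7.png',np.hstack([a,b])[:,:,::-1]); print(proj(m,[.56,.112,.14]))
E
```

```text
{'time': 18.4, 'tcp_pos': [0.5595, 0.1111, 0.3282], 'tool_rot': [179.9152, 0.1624, -4.9976], 'contact_force': [-0.3977, -1.4586, -1.7533], 'moment': [-0.0382, -0.02, 0.0259], 'finger_gap': 0.2655} j [-55.5, 15.6, 47.4, 102.9, -12.4, 67.1, -9.2]
(540, 390, 3) (540, 400, 3)
[355.67066616 274.84962935]
```

View pics/c7.png

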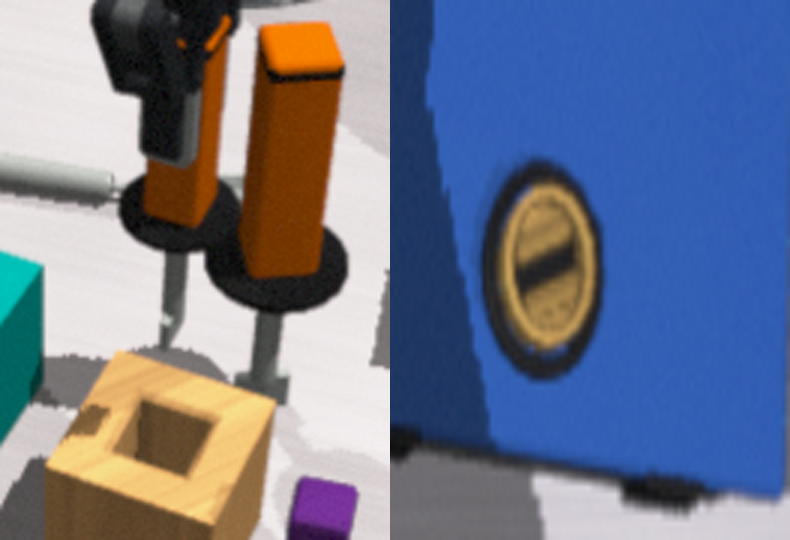

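```bash
python3 - <<'E'
from h import *
i,m=load('s7'); mt=load('t7')[1]
q=lambda x,y:onz(mt,(x-390)/4+430,y/7.2+210,.095)
a,b=q(518,280),q(575,252);print('slot yaw',np.degrees(np.arctan2(*(b-a)[1::-1])),np.linalg.norm(a-b))
print('hole',np.array([onz(m,300+x/3,160+y/3,.085) for x,y in[(140,398),(215,418),(190,478),(113,450)]]).mean(0))
o,d=ray(m,356,275);print('tip',o+d*(.56-o[0])/d[0])
E
```

```text
slot yaw -75.73777821179002 0.029101698205776176
hole [0.56283802 0.11438554 0.085     ]
tip [0.56       0.11245074 0.13987638]
```

Slot travel comes out at about 69°, or 1.20 rad, so the screw is home. The tip is over the hole, so I'll lower the driver.

Emit:
{"name": "carry_out", "arguments": {
  "commands": [
    [1,-1,10,0,0,0,15],
    [0,0,20,0,0,0,15],
    [0,0,20,0,0,0,15],
    [0,0,20,0,0,0,15],
    [0,0,20,0,0,0,15],
    [0,0,20,0,0,0,15],
    [0,0,8,0,0,0,15],
    [0,0,0,0,0,0,15]
  ]
}}

```text
time: 19.3
tcp_pos: [0.5603, 0.1102, 0.2102]
tool_rot: [179.9, 0.2, -5.1]
contact_force: [0.8, 0.5, -2.7]
finger_gap: 0.269
```

Emit:
{"name": "carry_out", "arguments": {
  "commands": [
    [0,0,4,0,0,0,15],
    [0,0,2,0,0,0,15],
    [0,0,1,0,0,0,15],
    [0,0,0,0,0,0,15]
  ]
}}

```text
time: 19.7
tcp_pos: [0.5617, 0.1112, 0.2053]
tool_rot: [-180.0, -0.0, -5.1]
contact_force: [0.5, 0.3, -2.6]
finger_gap: 0.27
```

Emit:
{"name": "carry_out", "arguments": {
  "commands": [
    [0,0,2,0,0,0,15],
    [0,0,0,0,0,0,15],
    [0,0,0,0,0,0,15]
  ]
}}

```text
time: 20.0
tcp_pos: [0.5614, 0.1111, 0.2029]
tool_rot: [-180.0, 0.0, -5.1]
contact_force: [-0.6, -0.3, -1.2]
finger_gap: 0.27
```

Emit:
{"name": "carry_out", "arguments": {
  "commands": [
    [0,0,2,0,0,0,15],
    [0,0,0,0,0,0,15],
    [0,0,0,0,0,0,15]
  ]
}}

```text
time: 20.3
tcp_pos: [0.5614, 0.1111, 0.2008]
tool_rot: [180.0, 0.0, -5.1]
contact_force: [0.4, -1.5, -1.2]
finger_gap: 0.269
```

Emit:
{"name": "carry_out", "arguments": {
  "commands": [
    [0,0,1,0,0,0,15],
    [0,0,0,0,0,0,15],
    [0,0,0,0,0,0,15]
  ]
}}

```text
time: 20.6
tcp_pos: [0.5614, 0.1111, 0.1998]
tool_rot: [180.0, 0.0, -5.1]
contact_force: [-0.3, 0.4, -1.4]
finger_gap: 0.271
```

Emit:
{"name": "carry_out", "arguments": {
  "commands": [
    [0,0,2,0,0,0,15],
    [0,0,0,0,0,0,15],
    [0,0,0,0,0,0,15]
  ]
}}

```text
time: 20.9
tcp_pos: [0.5613, 0.1111, 0.1977]
tool_rot: [180.0, 0.0, -5.1]
contact_force: [-0.4, 0.6, -0.9]
finger_gap: 0.269
```

Emit:
{"name": "carry_out", "arguments": {
  "commands": [
    [0,0,1,0,0,0,15],
    [0,0,0,0,0,0,15],
    [0,0,0,0,0,0,15]
  ]
}}

```text
time: 21.2
tcp_pos: [0.5616, 0.1111, 0.1974]
tool_rot: [-180.0, 0.0, -5.1]
contact_force: [-2.9, -1.1, 3.6]
finger_gap: 0.267
```

Contact on the guard. I'll release and lift away.

Emit:
{"name": "carry_out", "arguments": {
  "commands": [
    [0,0,0,0,0,0,30],
    [0,0,0,0,0,0,50],
    [0,0,0,0,0,0,55],
    [0,0,0,0,0,0,55],
    [0,0,0,0,0,0,55]
  ]
}}

```text
time: 21.7
tcp_pos: [0.5615, 0.1111, 0.1968]
tool_rot: [180.0, -0.0, -5.1]
contact_force: [-0.7, -0.1, -0.9]
finger_gap: 0.646
```

Emit:
{"name": "carry_out", "arguments": {
  "commands": [
    [0,0,-8,0,0,0,55],
    [0,0,-20,0,0,0,55],
    [0,0,-25,0,0,0,55],
    [0,0,-25,0,0,0,55],
    [0,0,-25,0,0,0,55],
    [0,0,-25,0,0,0,55],
    [0,0,-25,0,0,0,55],
    [0,0,0,0,0,0,55]
  ]
}}

```text
time: 22.5
tcp_pos: [0.5638, 0.1108, 0.3545]
tool_rot: [-179.8, -0.4, -5.1]
contact_force: [1.0, -0.4, 0.9]
finger_gap: 0.644
```

```bash
python3 - <<'E'
from h import *
st(); im,m=snap('scene','s8'); w,_=snap('wrist','w8')
a=cv2.resize(im[160:380,300:430],None,fx=2.5,fy=2.5,interpolation=2); b=cv2.resize(w,(440,330)); b=np.vstack([b,np.zeros((a.shape[0]-330,440,3),np.uint8)])
cv2.imwrite('pics/c8.png',np.hstack([a,b])[:,:,::-1])
for p in([.56,.112,.179],[.56,.112,.089]): print((proj(m,p)-[300,160])*2.5)
E
```

```text
{'time': 22.5, 'tcp_pos': [0.5638, 0.1108, 0.3545], 'tool_rot': [-179.7736, -0.4425, -5.0874], 'contact_force': [1.0077, -0.4167, 0.9271], 'moment': [0.0169, -0.0157, -0.0127], 'finger_gap': 0.6437} j [-56.2, 14.3, 48.3, 100.9, -11.5, 69.3, -9.9]
[142.80593524 232.33866167]
[134.73022392 353.21773528]
```

View pics/c8.png

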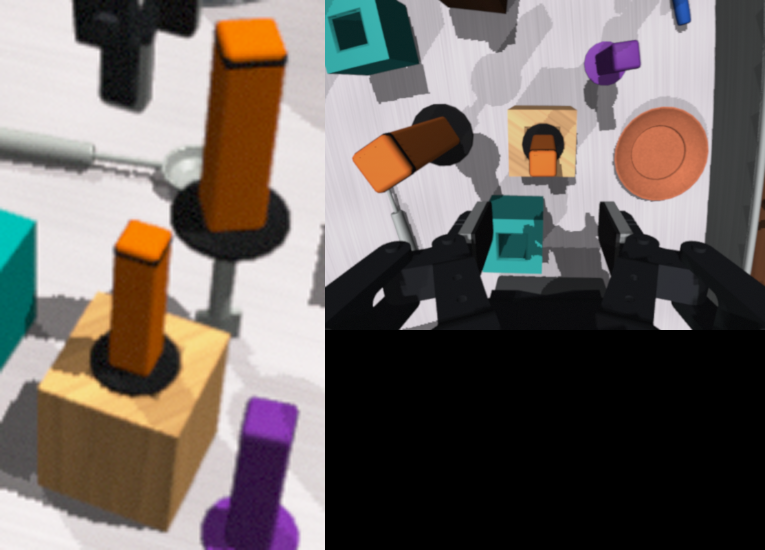

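The driver is upright in the pale stand, with its handle top at (143,237) against a predicted (143,232) and its guard flat on the block. The gripper is clear, so I'm handing in.

```bash
python3 -c "
from h import *
print(manip.close_job())"
```

```text
the job is handed in; nothing more can be done
None
```

The screw is turned to its stop, the orange screwdriver is back upright in the pale stand, and the job was handed in at about 22.6 s of the 51 s allowed.

- **Turning:** I kept the blade pressed into the slot while turning clockwise. On the first pass the torque never rose. I took that to be the blade riding up the slot flanks, backed off, pressed the screw to its bottom and turned again. The torque then climbed from 0.16 to 0.8 N·m over about 8° of turn, far above the 0.06 N·m friction, which I read as the stop.
- **Screw angle:** The top camera showed the slot going from about -7° to about -76°, roughly 69° or 1.2 rad. The scene camera put the end at -68° to -74°, so the two views disagree by a few degrees. Both fit a screw at home.
- **Press depth:** From the forces, I estimate the screw was sunk about 2.5–5 mm during the turning; this was not measured directly.
- **Stand:** The guard met the stand at the expected height. After release, the last picture shows the handle upright, about 2 mm from its expected place, the guard flat on the block and the gripper well clear. The look-alikes in view look undisturbed.

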